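# Put the incense set away in its cedar box and set out the sake cup

## Robot

A 6-joint arm with a two-finger parallel gripper is mounted at the origin on the work surface. World frame = base frame: x ahead of the robot, y to its left, z up, the work surface at z = 0. Lengths are in mm, angles in degrees, forces in N, time in s.
With the tool pointing down it reaches from about 350 to 850 mm from the base axis. Payload 8.1 kg.
Tool frame: the origin (TCP) lies between the finger pads; the fingertips stand 22 mm ahead of it and the grasp point (between the pads) lies 3 mm ahead of it (r.nose_length is the z of the fingertips in the tool frame, in mm); z points along the fingers, x is the direction in which the jaws open and shut, and the axes are right-handed (so a half turn about z gives the same grasp; the last joint's range is limited). The gripper opens to 85 mm and grips with 20 to 120 N. Pads are 22 mm wide; open, the fingers measure 114 mm over their backs; the gripper's body (76 mm by 85 mm) begins 54 mm behind the grasp point. The pads swing forward as they close: fully open they stand 13 mm farther back than shut.
Start: joints at [62.028, 7.471, 85.268, -0, 87.261, -4.893], TCP at [235.177, 551.994, 218.192] pointing down, gripper open.
Joint ranges: [-169.43, 169.43], [-51.17, 129.36], [1.28, 143.12], [-76.62, 256.62], [0, 156.53], [-152.29, 152.29]. Speed limits (degrees/s): [136.94, 136.94, 159.86, 180, 180, 180].

## Interface

Orientations are given as [roll, pitch, yaw] about the fixed x, y, z axes, in that order (R = Rz(yaw) Ry(pitch) Rx(roll)).
In Python, from bench import r gives the robot as it stands.
- The arm moves only by the shell command python3 -m jog 'ROWS' [FORCE]. ROWS is JSON, a list of rows, each a list of 5 numbers: the shift along the tool's x, y, z in m, then the turn about the tool's z in degrees, then the opening in per cent of the stroke, from 0 (shut) to 100 (fully open). A call has 1 to 8 rows; each row is the pose to reach, as a shift and turn from the pose measured when the call began, along the tool's axes at that moment; what a row does not reach only later rows make up. A row lasts 1/10 s, in which the tool goes at most 50 mm and 8.59 degrees, less where a joint would pass 70% of its speed; a pose out of reach is approached as far as the arm can. A call with a gripper value outside its range is refused whole. The fingers move at their own pace and stop on an object; FORCE is the grip in N (left out, the last holds). Time passes only in rows, so rows that repeat a pose let the fingers close. It gives the time, the measured TCP pose, the force and the opening at its end, in the units of the state.
- r.sense(): the state, without advancing time (a new reading comes with each control period).
- r.snapshot(name): name is "scene" or "top" or "wrist"; returns a dict with "image" (400x640x3 uint8, red, green, blue), "K" (3x3 intrinsics, pixels), "T" (4x4, takes a point from camera to world coordinates); the wrist camera has in their place "tool_from_camera" (4x4, takes a point from camera to tool coordinates, whose origin is the TCP and whose axes are the tool frame's). Camera axes: x right, y down, z forward; pixel columns grow to the right and rows downward; lengths in mm; the calibration is good to about 2 mm. A picture is of the moment at which its call begins: read the wrist's pose just before it. There is no depth.
- r.hand_in(): hands the job in, once; it reports no verdict.
Trained networks look in a picture, given as the dict that the camera call returned (one of the last four; its "shot" number tells which), for a name from the list of things; names that differ only in an ending like _2 or _b are one class to them, and where a whole thing is asked for, a point or a joint stands for the part that bears it (a point fixed in the world has none). Each returns a list of dicts, best first, with "conf" (0 to 1); they miss things now and then, are a little off and sometimes report something else, mostly with a low value. They report only what shows in the picture. A call takes as long as a camera call. They do not tell look-alikes from the thing itself.
- r.search_frame(picture, label): "bbox" ([left, top, right, bottom] in pixels, round what is visible of it).
- r.pinpoint(picture, label): "uv" ([column, row] in pixels: a listed point, or the origin of a listed thing).
The state is a dict: "time": time; "joint_pos": joint angles; "qd": joint speeds; "joint_efforts": joint torques, N m; "tool_pos": TCP position; "tcp_rot": TCP orientation; "ft_force": force on the tool from outside, world axes, zero at the start; "wrist_torque": the same for the moment, N m; "finger_gap": finger opening in mm.
Only numpy, scipy, OpenCV 4.12 (cv2) and the standard library are available. Lean on these libraries where they do the work, as an engineer would, in place of code of your own. Each camera call takes 0.05 s, during which the arm holds its last target. There are 200 camera calls.

## Task

Let the sake cup that sits in the open cedar box and the bronze incense burner on the square display stand change places, using the empty round disc to park one of them on the way: the cup ends in the middle of the stand, the burner in the middle of the box floor, both upright. When the burner is in the box, lay the divider board level inside the box on its two end ledges, over the burner, and then stand the small round incense caddy upright and flat on the divider beside its handle. Leave the other things on the shelf where they are, and never tip the cup or the burner over.

Things in the scene. Friction and masses are not known exactly. Their poses are not given: they have to be found in the camera images.
- cup_c (a point): Sake cup, dark iron-brown glaze, open at the top, round: 54 mm across at the rim, 53 mm just above the foot, foot 40 mm, 42 mm high, wall 4 mm, about 0.12 kg, loose. Starts upright on the floor of the cedar box, within about 20 mm of its middle. The point is its centre, 21 mm above its underside; z is up.
- burner_c (a point): Bronze incense burner on three short legs, closed, with a small knob on top: round body 56 mm across with upright sides from 18 to 34 mm above its feet, 50 mm high in all, about 0.3 kg, loose. Starts upright on the square display stand. The point is its centre, 25 mm above its feet; z is up.
- divider_c (a point): Divider: a thin flat cedar board 112 mm (its x) by 170 mm (its y) and 5 mm thick, with an upright handle bar in the middle of its top: 50 mm long (along its x), 12 mm thick (along its y), 22 mm high. About 0.1 kg, loose, starts lying flat on the shelf. The point is the handle's centre, 16 mm above the board's underside. It may go into the box either way round, its long side along the box's long side.
- caddy_c (a point): Small round incense caddy of light wood with a thin dark seam round it and a flat closed top: 46 mm across, 30 mm high, about 0.05 kg, loose and closed for good, starts standing on the shelf. The point is its centre, 15 mm above its underside; z is up. On the divider there is room for it on either side of the handle bar, half-way between the bar and the short edge (43 mm from the handle's middle along the divider's y).
- box: Open cedar box, fixed: outside 142 mm (its x) by 200 mm (its y) and 76 mm high, walls and floor 8 mm thick. Inside, along each short (y) end, a 20 mm thick ledge block rises to 64 mm above the box's underside: the divider rests on these two ledges, with 7 mm play on every side. Between the ledges the floor is 144 mm (along y) by 126 mm. Origin: centre of its underside, on the shelf; z up. The floor inside is at 8 mm, the rim at 76 mm.
- stand: Square display stand of light wood on two runners, fixed: 110 mm by 110 mm, flat top 18 mm above its origin. Origin: centre of its underside, on the shelf; z up. The burner starts on it.
- disc: Empty round disc of light wood, fixed: 110 mm across, flat top 8 mm above its origin. Origin: centre of its underside, on the shelf; z up. The free spot.
- scoop_case_c (a point): Bystander: upright bamboo scoop case with a dark stopper, 34 mm across, 70 mm high, loose. Point: its centre, 35 mm up.
- natsume_c (a point): Bystander: closed grey stoneware tea container, rounded, 60 mm across, 62 mm high, loose. Point: its centre, 31 mm up.
- lid_rest_c (a point): Bystander: bamboo ring (kettle lid rest), 50 mm across, 45 mm high, open in the middle, loose. Point: its centre, 22 mm up.
Things that resemble listed ones, but are neither listed nor needed, are in the scene too. There is more than one size of the part that bears caddy_c; the job needs the larger. Leave any red look-alike of the part that bears burner_c alone.

How it is judged:
By the outcome, as a careful person would: the job done as asked, in the order asked, and still so for the second after the job is handed in, with the robot touching nothing.
It also fails if it takes over 128 s, if anything falls off the work surface, if the arm or the gripper's body presses on something with over 40 N, if the wrist force passes 120 N, or if a joint passes its speed limit or range.

## Working session

There is one attempt and no reset: what is moved stays moved. The work goes in short steps, Python scripts to look and compute and a shell command to move; the robot and the scene stay as the last step left them, time stands still between calls to the robot, and variables do not carry over. Pictures are saved under pics/ and viewed, about 12 in all and at most 16, crops included, and the job is handed in when it is done.

```bash
ls; mkdir -p pics; python3 - <<'E'
from bench import r
import cv2,json
print(r.sense())
for n in ("scene","top"):
    p=r.snapshot(n); cv2.imwrite(f"pics/{n}0.png",p["image"][:,:,::-1])
    print(n,p["K"],p["T"])
    for l in "cup_c burner_c divider_c caddy_c box stand disc scoop_case_c natsume_c lid_rest_c".split():
        print(l,[(([round(x) for x in d["uv"]]),round(d["conf"],2)) for d in r.pinpoint(p,l)])
E
```

```text
pics
{'time': 0.0, 'joint_pos': array([ 6.20261092e+01,  7.51438233e+00,  8.53281434e+01,  3.08197804e-04,
        8.72615905e+01, -4.89483027e+00]), 'qd': array([-0.05927393,  0.00960116, -0.08847286, -0.05914101, -0.02337762,
        0.02082887]), 'joint_efforts': array([-3.60949034e-04, -5.69397998e+01, -5.00548089e+01, -2.00778109e-04,
        1.52231025e-02,  4.68392693e-05]), 'tool_pos': array([234.93032967, 551.48250606, 217.16290335]), 'tcp_rot': array([-1.79990809e+02,  1.03710267e-01,  6.69209327e+01]), 'ft_force': array([ 0.57876821,  0.07986458, -0.06945429]), 'wrist_torque': array([-0.0228762 , -0.02977692,  0.02023282]), 'finger_gap': 85.54364722432794}
scene [[431.53136943   0.         323.02544338]
 [  0.         431.53136943 198.61383385]
 [  0.           0.           1.        ]] [[-4.46900626e-01  7.50722631e-01 -4.86513475e-01  1.04978606e+03]
 [ 8.94529505e-01  3.80991437e-01 -2.33800105e-01  2.50699819e+02]
 [ 9.83843749e-03 -5.39686071e-01 -8.41808856e-01  9.57796087e+02]
 [ 0.00000000e+00  0.00000000e+00  0.00000000e+00  1.00000000e+00]]
cup_c [([246, 137], 0.
[... 439 characters left out ...]
[  0.           0.           1.        ]] [[-2.17534241e-02 -9.87045419e-01  1.58959520e-01  3.41667151e+02]
 [-9.99753156e-01  2.07578911e-02 -7.92071504e-03 -2.50234709e+00]
 [ 4.51844111e-03 -1.59092584e-01 -9.87253328e-01  1.18106050e+03]
 [ 0.00000000e+00  0.00000000e+00  0.00000000e+00  1.00000000e+00]]
cup_c [([409, 234], 0.53)]
burner_c [([218, 241], 0.88), ([247, 151], 0.6), ([227, 199], 0.51), ([218, 240], 0.46), ([407, 227], 0.27)]
divider_c [([307, 220], 0.69)]
caddy_c [([259, 181], 0.58)]
box [([404, 228], 0.84)]
stand [([220, 242], 0.71)]
disc [([372, 157], 0.59)]
scoop_case_c [([442, 183], 0.75), ([248, 150], 0.34)]
natsume_c [([312, 156], 0.8)]
lid_rest_c [([173, 186], 0.82)]
```

```bash
python3 - <<'E'
import cv2
a=cv2.imread("pics/scene0.png")[90:330,150:530]; cv2.imwrite("pics/s1.png",cv2.resize(a,None,fx=2.1,fy=2.1,interpolation=cv2.INTER_CUBIC))
a=cv2.imread("pics/top0.png")[90:310,130:490]; cv2.imwrite("pics/t1.png",cv2.resize(a,None,fx=2.2,fy=2.2,interpolation=cv2.INTER_CUBIC))
E
```

```text
(no output)
```

View pics/s1.png

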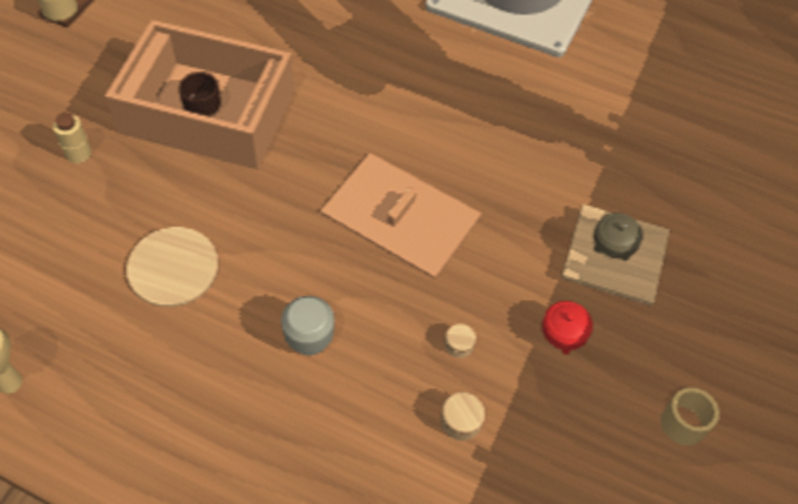

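View pics/t1.png

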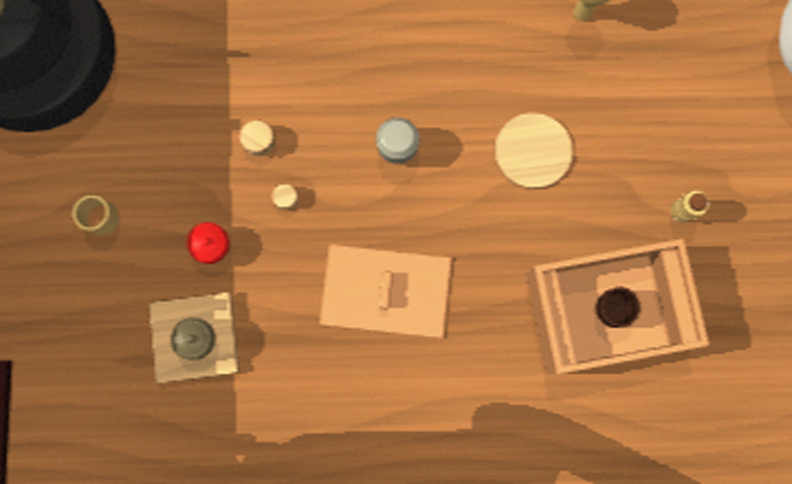

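Scene view: the box with the dark cup is at top left and the disc at left. The divider is in the middle, with the bronze burner on the stand at right. Beside it is the red look-alike (leave alone). The larger caddy is at crop (463,413) and the smaller at (461,339). The top view agrees, with the larger caddy at crop (256,137) and the bronze burner at (193,340).

```bash
cat > h.py <<'E'
import numpy as np, cv2
from scipy.spatial.transform import Rotation as R
def wristT(p,s):
    T=np.eye(4); T[:3,:3]=R.from_euler('xyz',s["tcp_rot"],degrees=True).as_matrix(); T[:3,3]=s["tool_pos"]
    return T@np.array(p["tool_from_camera"])
def ray(K,T,uv):
    d=T[:3,:3]@np.linalg.inv(K)@[uv[0],uv[1],1]; return T[:3,3],d
def at_z(K,T,uv,z):
    o,d=ray(K,T,uv); return o+d*(z-o[2])/d[2]
def tri(*rays):
    A=np.zeros((3,3));b=np.zeros(3)
    for o,d in rays:
        d=d/np.linalg.norm(d);P=np.eye(3)-np.outer(d,d);A+=P;b+=P@o
    x=np.linalg.solve(A,b); return x,max(np.linalg.norm(np.cross(x-o,d/np.linalg.norm(d))) for o,d in rays)
def proj(K,T,X):
    c=np.linalg.inv(T)@np.append(X,1); u=K@c[:3]; return u[:2]/u[2]
def shift(s,x,y,z,yaw):
    "shift (m, tool axes) and turn (deg about tool z) to a world target; yaw modulo 180"
    M=R.from_euler('xyz',s["tcp_rot"],degrees=True)
    d=M.inv().apply(np.array([x,y,z])-s["tool_pos"])/1000
    t=(s["tcp_rot"][2]-yaw+90)%180-90
    return np.round(d,4),round(t,1)
E
python3 - <<'E'
from h import *
from bench import r
S=r.snapshot("scene");T=r.snapshot("top")
pts=dict(cup=((246,137),(409,234)),burner=((444,198),(218,241)),div=((339,188),(307,220)),caddyL=((371,287),(246.4,152)),box=((248,145),(404,228)),stand=((441,214),(220,242)),disc=((235,219),(372,157)))
for k,(a,b) in pts.items():
    x,e=tri(ray(S["K"],S["T"],a),ray(T["K"],T["T"],b)); print(k,x.round(),round(e,1))
for k,z,c in (("box",76,[(535,268),(683,240),(708,344),(558,373)]),("div",5,[(329,245),(453,258),(445,338),(320,324)]),("stand",18,[(150,303),(229,293),(237,373),(158,382)])):
    P=np.array([at_z(T["K"],T["T"],(130+u/2.2,90+v/2.2),z)[:2] for u,v in c])
    m=P.mean(0); e=P[1]+P[2]-P[0]-P[3]
    print(k,m.round(1),"long axis yaw",np.degrees(np.arctan2(e[1],e[0])).round(1)%180,np.linalg.norm(e)/2, np.linalg.norm(P[1]-P[2]))
print(at_z(T["K"],T["T"],(130+534/2.2,90+150/2.2),8).round(1),"disc")
s=r.sense(); print(s["tool_pos"])
p=r.snapshot("wrist"); print(p["K"],np.round(p["tool_from_camera"],2)); print(s["time"])
E
```

```text
cup [ 411. -301.    7.] 3.7
burner [398. 267.  65.] 0.9
div [458.  11.  17.] 0.7
caddyL [673. 195.  20.] 0.3
box [ 429. -287.   -1.] 1.6
stand [398. 278.  -4.] 0.5
disc [ 653. -194.   -3.] 4.3
box [ 419.7 -290.7] long axis yaw 99.5 198.98757135733453 138.25548341822767
div [452.1  14.8] long axis yaw 82.6 173.63700523382425 111.53955478475385
stand [393.2 278. ] long axis yaw 95.6 107.40172548395624 109.05758001796252
[ 648.1 -198.2    8. ] disc
[235.18235851 551.97981505 218.18092071]
[[281.13983097   0.         316.99002879]
 [  0.         281.13983097 201.91906787]
 [  0.           0.           1.        ]] [[   1.     -0.      0.     -0.46]
 [  -0.      0.96    0.3   -76.2 ]
 [  -0.     -0.3     0.96 -155.49]
 [   0.      0.      0.      1.  ]]
1.2
```

```bash
sed -i 's/t=(s\["tcp_rot"\]\[2\]-yaw+90)%180-90/t=(s["tcp_rot"][2]-yaw+180)%360-180/' h.py; python3 - <<'E'
from h import *
from bench import r
s=r.sense(); print(shift(s,510,200,300,0)); 
E
```

```text
(array([-0.2161,  0.3908, -0.0818]), np.float64(66.9))
```

```bash
python3 -m jog '[[-0.216,0.39,-0.082,67,100],[-0.216,0.39,-0.082,67,100],[-0.216,0.39,-0.082,67,100],[-0.216,0.39,-0.082,67,100],[-0.216,0.39,-0.082,67,100],[-0.216,0.39,-0.082,67,100],[-0.216,0.39,-0.082,67,100],[-0.216,0.39,-0.082,67,100]]' 30; python3 - <<'E'
from h import *
from bench import r
s=r.sense(); print(shift(s,424,-289,230,-80.5)); 
E
```

```text
time: 2.05
tool_pos: [478.0, 240.0, 291.2]
tcp_rot: [-180.0, -0.0, -0.4]
ft_force: [1.1, 0.9, 0.5]
finger_gap: 85.4
(array([-0.0501,  0.5294,  0.061 ]), np.float64(80.1))
```

```bash
python3 -m jog '[[-0.05,0.53,0.061,80,100],[-0.05,0.53,0.061,80,100],[-0.05,0.53,0.061,80,100],[-0.05,0.53,0.061,80,100],[-0.05,0.53,0.061,80,100],[-0.05,0.53,0.061,80,100],[-0.05,0.53,0.061,80,100],[-0.05,0.53,0.061,80,100]]'; python3 - <<'E'
from h import *
from bench import r
s=r.sense(); print(shift(s,424,-289,230,-80.5)); 
E
```

```text
time: 2.85
tool_pos: [437.2, -155.7, 245.7]
tcp_rot: [-179.9, -0.0, -69.2]
ft_force: [0.9, 0.1, 0.4]
finger_gap: 85.5
(array([0.1199, 0.0597, 0.0157]), np.float64(11.3))
```

```bash
cat > look.py <<'E'
import sys,pickle
from h import *
from bench import r
# look.py name label... : wrist picture, saved, with pinpoints and bboxes
n=sys.argv[1]; s=r.sense(); p=r.snapshot("wrist"); T=wristT(p,s)
cv2.imwrite(f"pics/{n}.png",p["image"][:,:,::-1]); D={"K":p["K"],"T":T,"s":s}
for l in sys.argv[2:]:
    D[l]=[(d["uv"],d["conf"]) for d in r.pinpoint(p,l)]; D[l+"_b"]=[(d["bbox"],d["conf"]) for d in r.search_frame(p,l)]
    for k in (l,l+"_b"): print(k,[([round(float(x)) for x in a],round(c,2)) for a,c in D[k][:3]])
pickle.dump(D,open(f"{n}.pkl","wb"))
E
python3 look.py a1 cup_c box; python3 -m jog '[[0.06,0.03,0.008,6,100],[0.12,0.06,0.016,11,100],[0.12,0.06,0.016,11,100],[0.12,0.06,0.016,11,100],[0.12,0.06,0.016,11,100]]'; python3 look.py a2 cup_c box; python3 - <<'E'
from h import *
import pickle
A,B=[pickle.load(open(f+".pkl","rb")) for f in("a1","a2")]
for l in("cup_c","box"):
    x,e=tri(*[ray(D["K"],D["T"],D[l][0][0]) for D in(A,B)]); print(l,x.round(1),round(e,1))
E
```

```text
cup_c [([406, 220], 0.57)]
cup_c_b [([385, 196, 431, 244], 0.57)]
box [([396, 209], 0.63)]
box_b [([323, 153, 509, 290], 0.65)]
time: 3.6
tool_pos: [425.5, -286.3, 229.4]
tcp_rot: [-180.0, 0.1, -79.8]
ft_force: [-0.3, -0.1, 0.9]
finger_gap: 85.1
cup_c [([320, 182], 0.66), ([435, 84], 0.49)]
cup_c_b [([303, 155, 345, 208], 0.82)]
box [([323, 175], 0.82)]
box_b [([228, 120, 414, 244], 0.63)]
cup_c [ 421.5 -290.9   41.1] 0.9
box [ 418.9 -296.1  -19.9] 0.2
```

View pics/a2.png

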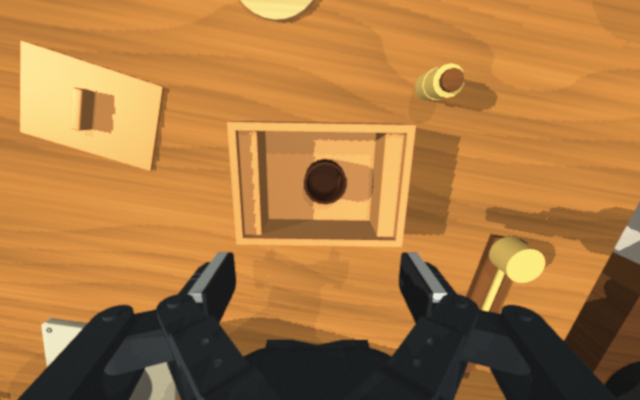

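```bash
python3 - <<'E'
from h import *
import pickle
from bench import r
A,B=[pickle.load(open(f+".pkl","rb")) for f in("a1","a2")]
P=np.array([at_z(B["K"],B["T"],c,76)[:2] for c in [(228,122),(415,125),(403,246),(235,244)]])
print(P.round(),P.mean(0)); e=P[1]+P[2]-P[0]-P[3];print(np.degrees(np.arctan2(e[1],e[0])),np.linalg.norm(e)/2)
P=np.array([at_z(B["K"],B["T"],c,64)[:2] for c in [(267,133),(373,133),(376,220),(270,220)]]);print(P.round())
for D,uv in((B,(325,181)),(A,A["cup_c"][0][0]),(B,B["cup_c"][0][0])): print(at_z(D["K"],D["T"],uv,48),at_z(D["K"],D["T"],uv,29))
E
python3 - <<'E'
import cv2
a=cv2.imread("pics/a2.png")[100:260,210:430]; cv2.imwrite("pics/a2c.png",cv2.resize(a,None,fx=3.5,fy=3.5,interpolation=cv2.INTER_CUBIC))
E
```

```text
[[ 475. -181.]
 [ 508. -377.]
 [ 369. -402.]
 [ 335. -202.]] [ 421.81356371 -290.42797637]
-80.53387062560246 200.47203113804503
[[ 470. -221.]
 [ 491. -337.]
 [ 392. -365.]
 [ 369. -238.]]
[ 424.8249815  -296.07981583   48.        ] [ 420.6151115  -297.36014714   29.        ]
[ 424.10808224 -287.76847496   48.        ] [ 419.63949199 -296.30527983   29.        ]
[ 422.16804744 -290.58431657   48.        ] [ 417.80835114 -291.55475297   29.        ]
```

View pics/a2c.png

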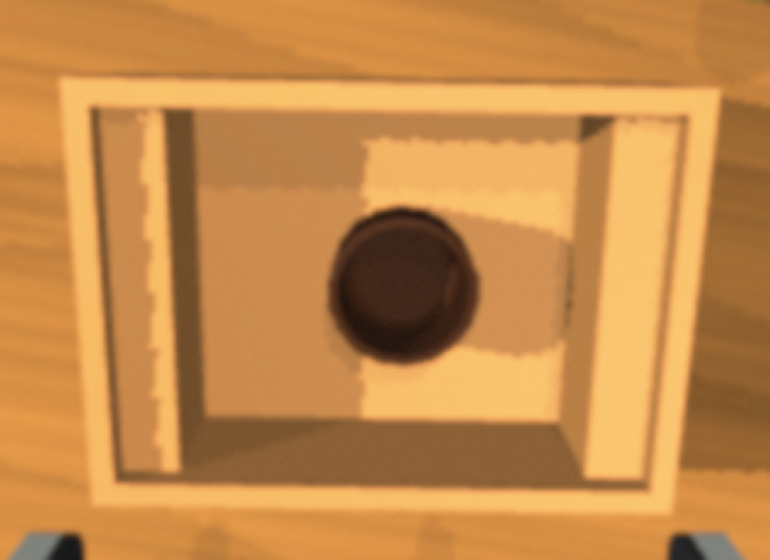

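Wrist view: the cup rim is centred at full-image (325,180) and the box corners at (227,122), (416,125), (402,247) and (236,244). That puts the box centre at about (422,-290.5) with its long axis at -80.5°, and the cup at about (425,-295).

```bash
python3 - <<'E'
from h import *
from bench import r
s=r.sense(); print(shift(s,424.5,-295,37,-80.5)); 
E
```

```text
(array([0.0086, 0.003 , 0.1929]), np.float64(0.8))
```

```bash
python3 -m jog '[[0.008,0.003,0.05,1,85],[0.0085,0.003,0.1,1,85],[0.0085,0.003,0.13,1,85],[0.0085,0.003,0.16,1,85],[0.0085,0.003,0.18,1,85],[0.0085,0.003,0.193,1,85],[0.0085,0.003,0.193,1,85],[0.0085,0.003,0.193,1,85]]' 30
python3 -m jog '[[0,0,0,0,45],[0,0,0,0,45],[0,0,0,0,45],[0,0,0,0,45],[0,0,0,0,45],[0,0,0,0,45]]' 30
```

```text
time: 4.65
tool_pos: [425.1, -295.0, 37.8]
tcp_rot: [-179.9, -0.0, -80.7]
ft_force: [0.7, 0.1, -0.4]
finger_gap: 72.6
time: 5.25
tool_pos: [425.1, -295.0, 37.8]
tcp_rot: [-179.9, -0.0, -80.7]
ft_force: [-0.1, -0.1, 0.2]
finger_gap: 38.1
```

```bash
python3 look.py a3 cup_c
```

```text
cup_c [([317, 242], 0.92)]
cup_c_b [([275, 198, 362, 300], 0.74)]
```

View pics/a3.png

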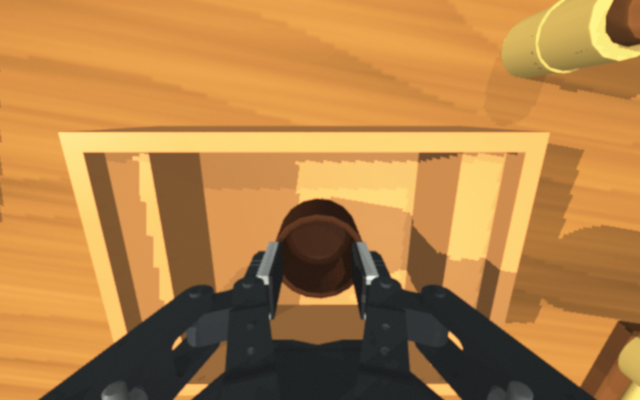

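```bash
python3 - <<'E'
from h import *
import pickle
D=pickle.load(open("a3.pkl","rb"));K,T,s=D["K"],D["T"],D["s"]
M=np.eye(4);M[:3,:3]=R.from_euler('xyz',s["tcp_rot"],degrees=True).as_matrix();M[:3,3]=s["tool_pos"]
for q in [(19,0,3),(19,0,22),(19,-11,22),(19,11,22),(19,-11,3),(0,0,3)]: print(q,proj(K,T,(M@np.append(q,1))[:3]).round())
for uv in [(318,250),(318,256)]: print(at_z(K,T,uv,50).round(1))
P=np.array([at_z(K,T,c,76)[:2] for c in[(58,132),(550,132)]]);print(P.round(1))
m=P.mean(0);print("box centre from it",m+ -71*np.array([np.cos(np.radians(9.5)),np.sin(np.radians(9.5))]))
for z in (30,50):
  c=np.array([425,-295,z]);print(proj(K,T,c).round())
E
```

```text
(19, 0, 3) [348. 242.]
(19, 0, 22) [345. 230.]
(19, -11, 22) [345. 215.]
(19, 11, 22) [344. 245.]
(19, -11, 3) [348. 226.]
(0, 0, 3) [317. 242.]
[ 427.4 -295.3   50. ]
[ 423.7 -295.9   50. ]
[[ 475.5 -180.2]
 [ 507.9 -377.4]]
box centre from it [ 421.65471114 -290.49005096]
[317. 239.]
[317. 254.]
```

```bash
python3 -m jog '[[0,0,0,0,40],[0,0,0,0,40]]' 30; python3 -c "
from bench import r
print({k:v for k,v in r.sense().items()})"
```

```text
time: 5.6
tool_pos: [425.0, -294.9, 37.7]
tcp_rot: [-179.9, -0.0, -80.7]
ft_force: [0.8, 0.2, -1.4]
finger_gap: 33.9
{'time': 5.6, 'joint_pos': array([-4.04948035e+01,  4.28051115e+00,  1.08445829e+02,  8.05719351e-02,
        6.71972484e+01,  4.01511135e+01]), 'qd': array([-0.00122903, -0.11089103, -0.03228829, -0.09840611, -0.02406533,
       -0.03115164]), 'joint_efforts': array([-3.63609557e-03, -4.82793760e+01, -4.43504584e+01,  8.22795293e-03,
       -1.00042397e-02, -1.78775872e-05]), 'tool_pos': array([ 424.96997469, -294.92056104,   37.65858302]), 'tcp_rot': array([-1.79893939e+02, -1.04697654e-02, -8.06771036e+01]), 'ft_force': array([ 0.7723233 ,  0.21840086, -1.40542721]), 'wrist_torque': array([-0.0079904 , -0.04406276,  0.03215031]), 'finger_gap': 33.92354373237883}
```

```bash
python3 look.py a4 cup_c; python3 -c "
import cv2
a=cv2.imread('pics/a4.png')[180:380,200:440];b=cv2.imread('pics/a3.png')[180:380,200:440]
cv2.imwrite('pics/a4c.png',cv2.resize(cv2.hconcat([b,a]),None,fx=1.66,fy=1.66,interpolation=cv2.INTER_CUBIC))"
```

```text
cup_c [([318, 243], 0.86)]
cup_c_b [([275, 198, 360, 301], 0.59)]
```

View pics/a4c.png

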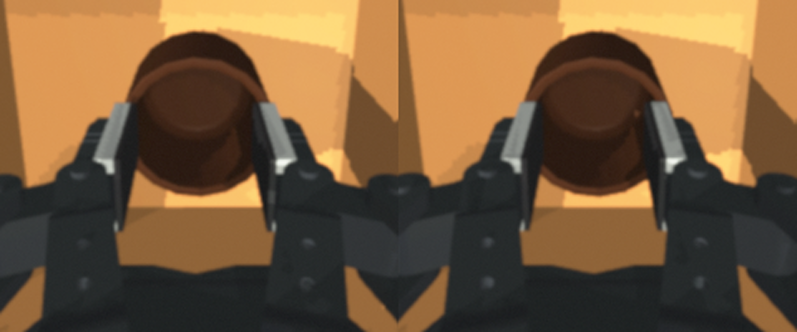

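```bash
python3 - <<'E'
from bench import r
from h import *
print(r.nose_length,[a for a in dir(r) if a[0]!='_'])
s=r.sense();p=r.snapshot("scene");cv2.imwrite("pics/s2.png",cv2.resize(p["image"][60:210,150:400,::-1],None,fx=3.2,fy=3.2,interpolation=cv2.INTER_CUBIC))
for z in (0,22): 
  q=s["tool_pos"]-[0,0,z]; print(z,((proj(p["K"],p["T"],q)-[150,60])*3.2).round())
E
```

```text
22.0 ['PlanningError', 'hand_in', 'nose_length', 'pinpoint', 'search_frame', 'sense', 'snapshot']
0 [304. 237.]
22 [308. 254.]
```

View pics/s2.png

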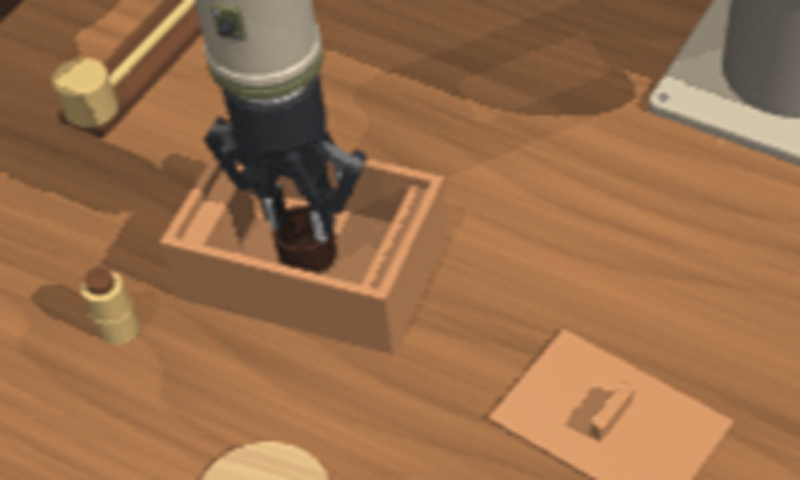

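Nothing is gripped yet. In both the scene and wrist views the pads stop just above the cup rim, so the fingertips are really about 35–40 mm shorter than the tool frame says. I'll open, go lower, and feel for the box floor to calibrate.

```bash
python3 -m jog '[[0,0,0,0,85],[0,0,0,0,85],[0,0,0,0,85],[0,0,0,0,85]]'; python3 -m jog '[[0,0,0.01,0,85],[0,0,0.02,0,85],[0,0,0.025,0,85],[0,0,0.025,0,85],[0,0,0.025,0,85]]' ; python3 -m jog '[[0,0,0.002,0,85],[0,0,0.004,0,85],[0,0,0.005,0,85],[0,0,0.005,0,85]]'; python3 - <<'E'
from bench import r
from h import *
s=r.sense();p=r.snapshot("scene");a=p["image"][90:170,190:300,::-1]
p=r.snapshot("wrist")["image"][150:400,100:540,::-1]
a=cv2.resize(a,(440,320),interpolation=cv2.INTER_CUBIC); cv2.imwrite("pics/a5.png",cv2.vconcat([a,p]))
E
```

```text
time: 6.2
tool_pos: [425.1, -294.9, 37.7]
tcp_rot: [-179.9, -0.0, -80.7]
ft_force: [0.9, -0.3, 0.7]
finger_gap: 73.0
time: 6.7
tool_pos: [424.8, -294.7, 12.3]
tcp_rot: [-179.9, 0.0, -80.7]
ft_force: [0.0, -0.0, -0.2]
finger_gap: 72.3
time: 7.1
tool_pos: [424.8, -294.7, 7.2]
tcp_rot: [-179.9, 0.0, -80.7]
ft_force: [0.2, 0.5, 0.6]
finger_gap: 72.5
```

View pics/a5.png

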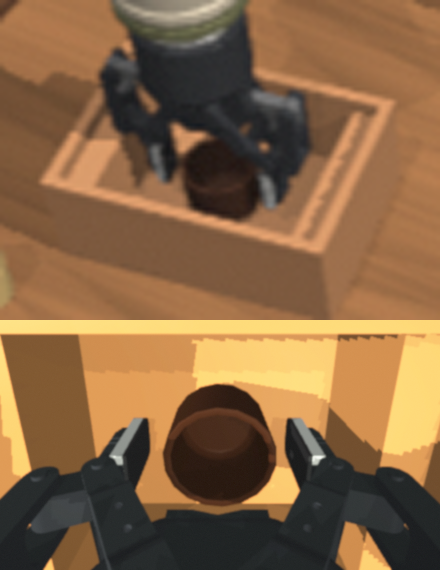

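```bash
python3 -m jog '[[0,0,0.004,0,85],[0,0,0.008,0,85],[0,0,0.010,0,85],[0,0,0.010,0,85]]'; python3 -m jog '[[0,0,0,0,55],[0,0,0,0,55],[0,0,0,0,55],[0,0,0,0,55],[0,0,0,0,55]]' 25;
```

```text
time: 7.6
tool_pos: [424.5, -294.4, -3.3]
tcp_rot: [-180.0, 0.1, -80.7]
ft_force: [-0.2, 0.1, -0.2]
finger_gap: 72.2
time: 8.1
tool_pos: [424.6, -294.5, -3.1]
tcp_rot: [-179.9, 0.0, -80.7]
ft_force: [0.1, 0.3, 1.6]
finger_gap: 53.6
```

```bash
python3 -m jog '[[0,0,-0.02,0,50],[0,0,-0.05,0,50],[0,0,-0.09,0,50],[0,0,-0.13,0,50],[0,0,-0.13,0,50],[0,0,-0.13,0,50]]' 30;  python3 - <<'E'
from h import *
from bench import r
s=r.sense(); print(shift(s,650,-196,127,-80.5)); 
E
```

```text
time: 8.7
tool_pos: [425.2, -295.2, 128.0]
tcp_rot: [-179.8, -0.1, -80.7]
ft_force: [-0.8, 0.2, -1.7]
finger_gap: 53.7
(array([-0.0615, -0.2379,  0.0016]), np.float64(-0.2))
```

```bash
python3 -m jog '[[-0.012,-0.04,0,0,50],[-0.024,-0.085,0,0,50],[-0.036,-0.13,0,0,50],[-0.05,-0.18,0,0,50],[-0.058,-0.22,0,0,50],[-0.0615,-0.238,0,0,50],[-0.0615,-0.238,0,0,50],[-0.0615,-0.238,0,0,50]]'; python3 look.py b1 cup_c disc; python3 - <<'E'
from h import *
import pickle
from bench import r
D=pickle.load(open("b1.pkl","rb")); K,T=D["K"],D["T"]
if D["disc"]: print(at_z(K,T,D["disc"][0][0],8),at_z(K,T,D["disc"][0][0],0))
p=r.snapshot("top"); im=p["image"]
for l in("disc","cup_c"): print(l,r.search_frame(p,l)[:2])
E
```

```text
time: 9.5
tool_pos: [648.7, -195.4, 125.8]
tcp_rot: [179.9, 0.0, -80.6]
ft_force: [-0.3, -0.0, -0.8]
finger_gap: 53.9
cup_c [([316, 275], 0.79)]
cup_c_b [([254, 216, 379, 346], 0.58), ([265, 137, 373, 230], 0.33), ([51, 119, 151, 192], 0.18)]
disc [([320, 189], 0.62)]
disc_b [([268, 137, 373, 231], 0.59)]
[ 652.47494304 -198.01451571    8.        ] [ 650.40740328 -198.44281787    0.        ]
disc [{'bbox': [364.2, 150.9, 390.5, 164.7], 'conf': 0.49}]
cup_c [{'bbox': [370.1, 145.6, 392.3, 155.1], 'conf': 0.61}, {'bbox': [197.8, 220.2, 238.1, 263.9], 'conf': 0.55}]
```

```bash
python3 -m jog '[[0,0,0.04,0,50],[0,0,0.08,0,50],[0,0,0.105,0,50],[0,0,0.118,0,50],[0,0,0.124,0,50],[0,0,0.128,0,50],[0,0,0.128,0,50],[0,0,0.128,0,50]]'
```

```text
time: 10.7
tool_pos: [651.4, -197.1, 2.8]
tcp_rot: [-179.7, -0.2, -80.7]
ft_force: [-0.2, 0.0, -0.4]
finger_gap: 53.7
```

```bash
python3 -m jog '[[0,0,0.003,0,50],[0,0,0.005,0,50],[0,0,0.0055,0,50],[0,0,0.0055,0,50],[0,0,0.0055,0,50]]'
```

```text
time: 11.2
tool_pos: [651.4, -197.0, -2.8]
tcp_rot: [-179.7, -0.2, -80.7]
ft_force: [0.0, -0.1, -0.7]
finger_gap: 53.6
```

```bash
python3 -m jog '[[0,0,0.0015,0,50],[0,0,0.0015,0,50]]'; python3 -m jog '[[0,0,0.0015,0,50],[0,0,0.0015,0,50]]'
```

```text
time: 11.4
tool_pos: [651.7, -197.1, -3.0]
tcp_rot: [-179.7, -0.2, -80.7]
ft_force: [-4.3, 1.7, 6.7]
finger_gap: 53.3
time: 11.6
tool_pos: [651.9, -197.2, -3.0]
tcp_rot: [-179.7, -0.2, -80.7]
ft_force: [-5.5, 2.2, 8.3]
finger_gap: 53.7
```

```bash
python3 -m jog '[[0,0,-0.001,0,62],[0,0,-0.001,0,75],[0,0,-0.001,0,85],[0,0,-0.001,0,85],[0,0,-0.05,0,85],[0,0,-0.1,0,85],[0,0,-0.15,0,85],[0,0,-0.2,0,85]]';  python3 -m jog '[[0,0,-0.05,0,85],[0,0,-0.05,0,85]]'; python3 - <<'E'
from h import *
from bench import r
s=r.sense(); print(shift(s,470,100,230,0)); 
p=r.snapshot("top"); cv2.imwrite("pics/top2.png",p["image"][:,:,::-1]); print(r.search_frame(p,"cup_c")[:2])
E
```

```text
time: 12.4
tool_pos: [650.3, -196.6, 198.8]
tcp_rot: [-179.7, -0.2, -80.7]
ft_force: [1.6, -0.3, 0.2]
finger_gap: 72.8
time: 12.6
tool_pos: [653.7, -197.9, 259.5]
tcp_rot: [-178.9, -0.6, -80.7]
ft_force: [0.7, -0.5, 1.2]
finger_gap: 72.5
(array([-0.3239,  0.1336,  0.0237]), np.float64(-80.7))
[{'bbox': [237.2, 145.0, 253.3, 158.9], 'conf': 0.55}, {'bbox': [370.4, 146.9, 385.0, 153.9], 'conf': 0.48}]
```

```bash
python3 -m jog '[[0,0,0,0,100],[0,0,0,0,100]]'; python3 - <<'E'
from h import *
from bench import r
s=r.sense(); print(s["tcp_rot"],shift(s,398,272,200,-80.5)); 
E
```

```text
time: 12.9
tool_pos: [650.5, -196.7, 249.2]
tcp_rot: [-179.6, -0.2, -80.7]
ft_force: [0.2, -0.5, -0.5]
finger_gap: 85.4
[-179.59300141   -0.2133707   -80.70999096] (array([-0.5035,  0.1738,  0.0461]), np.float64(-0.2))
```

```bash
python3 -m jog '[[-0.5035,0.174,0.046,0,100],[-0.5035,0.174,0.046,0,100],[-0.5035,0.174,0.046,0,100],[-0.5035,0.174,0.046,0,100],[-0.5035,0.174,0.046,0,100],[-0.5035,0.174,0.046,0,100],[-0.5035,0.174,0.046,0,100],[-0.5035,0.174,0.046,0,100]]'; python3 look.py c1 burner_c stand; python3 - <<'E'
from h import *
from bench import r
s=r.sense(); print(s["tcp_rot"],shift(s,398,272,200,-80.5)); 
E
```

```text
time: 13.7
tool_pos: [459.9, 154.5, 211.3]
tcp_rot: [-179.7, -0.2, -80.7]
ft_force: [0.4, 0.2, -0.2]
finger_gap: 85.4
burner_c [([234, 112], 0.69), ([214, 222], 0.67)]
burner_c_b [([190, 198, 236, 243], 0.69), ([209, 82, 263, 134], 0.62)]
stand [([218, 207], 0.69), ([498, 21], 0.43)]
stand_b [([168, 165, 261, 250], 0.96), ([462, 2, 540, 53], 0.72)]
[-179.6787528    -0.24387304  -80.6406202 ] (array([-0.1277,  0.0435,  0.0114]), np.float64(-0.1))
```

```bash
python3 -m jog '[[-0.05,0.017,0.005,0,100],[-0.1,0.034,0.01,0,100],[-0.128,0.0435,0.011,0,100],[-0.128,0.0435,0.011,0,100],[-0.128,0.0435,0.011,0,100],[-0.128,0.0435,0.011,0,100]]'; python3 look.py c2 burner_c stand; python3 - <<'E'
from h import *
import pickle
A,B=[pickle.load(open(f+".pkl","rb")) for f in("c1","c2")]
x,e=tri(ray(A["K"],A["T"],A["burner_c"][1][0]),ray(B["K"],B["T"],B["burner_c"][0][0]));print(x,e)
x,e=tri(ray(A["K"],A["T"],A["stand"][0][0]),ray(B["K"],B["T"],B["stand"][0][0]));print(x,e)
print(at_z(B["K"],B["T"],B["burner_c"][0][0],43))
E
```

```text
time: 14.55
tool_pos: [398.9, 270.9, 200.2]
tcp_rot: [-179.7, -0.3, -80.8]
ft_force: [-0.5, 0.1, -0.1]
finger_gap: 85.3
burner_c [([343, 70], 0.92), ([316, 193], 0.55)]
burner_c_b [([317, 41, 374, 98], 0.89), ([293, 166, 336, 215], 0.77)]
stand [([309, 181], 0.93)]
stand_b [([264, 134, 358, 227], 0.95)]
[478.39972274 246.59703887 204.67039085] 32.44385188027582
[3.92974439e+02 2.79840853e+02 8.04999798e-02] 0.8319355515958966
[521.43308379 263.57810247  43.        ]
```

View pics/c2.png

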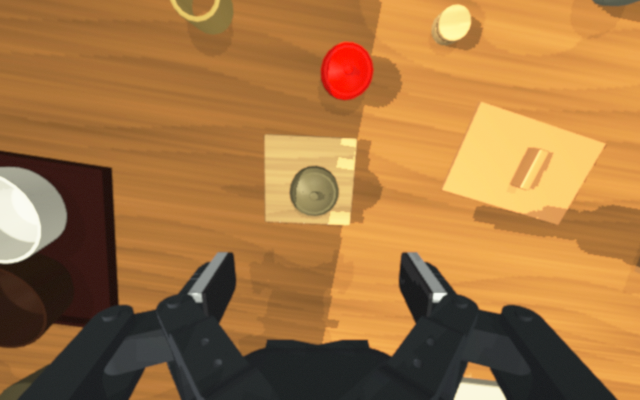

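The bronze burner is at (315,191) on the stand, whose centre is about (310,181). The red look-alike at (347,71) is clear of it.

```bash
python3 - <<'E'
from h import *
import pickle
from bench import r
A,B=[pickle.load(open(f+".pkl","rb")) for f in("c1","c2")]
x,e=tri(ray(A["K"],A["T"],A["burner_c"][1][0]),ray(B["K"],B["T"],B["burner_c"][1][0]));print(x,e)
print(at_z(B["K"],B["T"],B["burner_c"][1][0],43),at_z(B["K"],B["T"],(314.5,190.5),48))
x=at_z(B["K"],B["T"],(315,191.5),46);print(shift(r.sense(),x[0],x[1],12,-80.5),x)
E
```

```text
[390.19374484 269.91808601  44.98007328] 0.48677364477607027
[389.21262182 269.61867432  43.        ] [392.67740053 272.02016993  48.        ]
(array([-0.0017,  0.0084,  0.1884]), np.float64(-0.2)) [391.08937653 271.19688077  46.        ]
```

```bash
python3 -m jog '[[-0.001,0.008,0.04,0,80],[-0.001,0.008,0.09,0,80],[-0.001,0.008,0.13,0,80],[-0.001,0.008,0.16,0,80],[-0.001,0.008,0.185,0,80],[-0.001,0.008,0.188,0,80],[-0.001,0.008,0.188,0,80],[-0.001,0.008,0.188,0,80]]'; python3 -m jog '[[0,0,0.003,0,80],[0,0,0.003,0,80],[0,0,0.003,0,80]]'; python3 -m jog '[[0,0,0.003,0,80],[0,0,0.003,0,80],[0,0,0.003,0,80]]'; python3 -m jog '[[0,0,0.003,0,80],[0,0,0.003,0,80],[0,0,0.003,0,80]]'
```

```text
time: 15.6
tool_pos: [392.9, 271.1, 14.1]
tcp_rot: [-179.5, -0.2, -80.8]
ft_force: [-0.0, -0.3, 0.4]
finger_gap: 68.3
time: 15.9
tool_pos: [393.6, 271.4, 11.9]
tcp_rot: [-179.5, -0.2, -80.8]
ft_force: [0.3, 0.3, -0.3]
finger_gap: 68.5
time: 16.2
tool_pos: [393.4, 271.3, 8.8]
tcp_rot: [-179.5, -0.2, -80.8]
ft_force: [0.2, -0.4, -0.3]
finger_gap: 68.1
time: 16.5
tool_pos: [393.3, 271.2, 5.6]
tcp_rot: [-179.5, -0.2, -80.8]
ft_force: [0.7, 0.7, -1.0]
finger_gap: 68.4
```

```bash
for i in 1 2 3; do :; done; python3 -m jog '[[0,0,0.003,0,80],[0,0,0.003,0,80]]'; python3 -m jog '[[0,0,0.003,0,80],[0,0,0.003,0,80]]'; python3 -m jog '[[0,0,0.003,0,80],[0,0,0.003,0,80]]'
```

```text
time: 16.7
tool_pos: [393.0, 271.0, 2.0]
tcp_rot: [-179.5, -0.2, -80.8]
ft_force: [-0.9, -0.7, -0.4]
finger_gap: 68.0
time: 16.9
tool_pos: [392.6, 270.8, -1.5]
tcp_rot: [-179.6, -0.2, -80.8]
ft_force: [-0.2, 0.6, -0.2]
finger_gap: 68.3
time: 17.1
tool_pos: [393.0, 271.2, -2.4]
tcp_rot: [-179.6, -0.2, -80.7]
ft_force: [-11.1, -7.0, 27.0]
finger_gap: 68.2
```

```bash
python3 -m jog '[[0,0.001,-0.007,0,80],[0,0.001,-0.007,0,80],[0,0.001,-0.007,0,80]]'; python3 -m jog '[[0,0,0,0,55],[0,0,0,0,55],[0,0,0,0,55],[0,0,0,0,50],[0,0,0,0,50]]' 40
```

```text
time: 17.4
tool_pos: [392.2, 271.2, 4.6]
tcp_rot: [-179.6, -0.2, -80.7]
ft_force: [0.4, -0.7, -0.1]
finger_gap: 68.3
time: 17.9
tool_pos: [392.0, 271.2, 4.5]
tcp_rot: [-179.6, -0.2, -80.7]
ft_force: [-1.9, -2.0, 5.2]
finger_gap: 54.7
```

```bash
python3 -m jog '[[0,0,-0.01,0,50],[0,0,-0.03,0,50],[0,0,-0.07,0,50],[0,0,-0.11,0,50],[0,0,-0.14,0,50],[0,0,-0.14,0,50],[0,0,-0.14,0,50]]'; python3 - <<'E'
from h import *
from bench import r
s=r.sense(); print(shift(s,500,20,150,-80.5),shift(s,422,-290.5,150,-80.5)); 
E
```

```text
time: 18.6
tool_pos: [391.2, 271.6, 144.9]
tcp_rot: [-179.5, -0.2, -80.7]
ft_force: [-0.9, -0.8, -3.4]
finger_gap: 54.7
(array([ 0.2658, -0.0669, -0.0037]), np.float64(-0.2)) (array([ 0.5597,  0.06  , -0.0038]), np.float64(-0.2))
```

```bash
python3 -m jog '[[0.02,-0.01,-0.004,0,50],[0.055,-0.02,-0.004,0,50],[0.095,-0.03,-0.004,0,50],[0.135,-0.04,-0.004,0,50],[0.175,-0.045,-0.004,0,50],[0.215,-0.05,-0.004,0,50],[0.255,-0.05,-0.004,0,50],[0.28,-0.05,-0.004,0,50]]';  python3 - <<'E'
from h import *
from bench import r
s=r.sense(); print(shift(s,422,-290.5,150,-80.5)); 
E
```

```text
time: 19.4
tool_pos: [484.1, 0.8, 147.5]
tcp_rot: [-179.8, -0.2, -80.8]
ft_force: [-0.0, 0.7, -3.0]
finger_gap: 54.3
(array([ 0.2776,  0.1077, -0.0022]), np.float64(-0.3))
```

```bash
python3 -m jog '[[0.04,0.015,-0.002,0,50],[0.08,0.03,-0.002,0,50],[0.12,0.045,-0.002,0,50],[0.16,0.062,-0.002,0,50],[0.2,0.077,-0.002,0,50],[0.24,0.093,-0.002,0,50],[0.265,0.103,-0.002,0,50],[0.2775,0.1075,-0.002,0,50]]'; python3 -m jog '[[0,0,0,0,50],[0,0,0,0,50]]'; python3 - <<'E'
from h import *
from bench import r
s=r.sense(); print(shift(s,422,-290.5,-5,-80.5)); 
E
```

```text
time: 20.2
tool_pos: [420.0, -291.6, 147.2]
tcp_rot: [-180.0, 0.0, -81.0]
ft_force: [0.1, 0.3, -2.2]
finger_gap: 54.7
time: 20.4
tool_pos: [419.2, -290.3, 145.4]
tcp_rot: [179.9, 0.2, -81.0]
ft_force: [-0.4, 0.1, -2.9]
finger_gap: 54.6
(array([ 0.0012, -0.0029,  0.1504]), np.float64(-0.5))
```

```bash
python3 -m jog '[[0.001,-0.003,0.04,0,50],[0.001,-0.003,0.08,0,50],[0.001,-0.003,0.11,0,50],[0.001,-0.003,0.13,0,50],[0.001,-0.003,0.14,0,50],[0.001,-0.003,0.145,0,50],[0.001,-0.003,0.145,0,50],[0.001,-0.003,0.145,0,50]]'; python3 - <<'E'
from h import *
from bench import r
s=r.sense(); print(shift(s,422,-290.5,-5,-80.5)); 
E
```

```text
time: 21.2
tool_pos: [423.1, -290.8, 1.7]
tcp_rot: [-180.0, 0.1, -81.0]
ft_force: [-0.5, 0.1, -2.3]
finger_gap: 54.8
(array([-0.0004,  0.001 ,  0.0067]), np.float64(-0.5))
```

```bash
python3 -m jog '[[0,0.001,0.002,0,50],[0,0.001,0.004,0,50],[0,0.001,0.005,0,50],[0,0.001,0.005,0,50]]'; python3 -m jog '[[0,0,0.0015,0,50],[0,0,0.0015,0,50]]';python3 -m jog '[[0,0,0.0015,0,50],[0,0,0.0015,0,50]]'
```

```text
time: 21.6
tool_pos: [422.0, -290.9, -3.4]
tcp_rot: [-180.0, 0.1, -81.0]
ft_force: [-1.3, -0.1, -2.1]
finger_gap: 54.8
time: 21.8
tool_pos: [421.8, -290.9, -5.1]
tcp_rot: [180.0, 0.1, -81.0]
ft_force: [-0.4, 0.9, -2.6]
finger_gap: 55.1
time: 22.0
tool_pos: [421.9, -290.9, -5.4]
tcp_rot: [180.0, 0.1, -81.0]
ft_force: [-6.5, 5.2, 10.7]
finger_gap: 54.7
```

```bash
python3 -m jog '[[0,0,-0.001,0,62],[0,0,-0.001,0,75],[0,0,-0.001,0,85],[0,0,-0.001,0,85],[0,0,-0.05,0,85],[0,0,-0.1,0,85],[0,0,-0.15,0,85],[0,0,-0.2,0,85]]';  python3 -m jog '[[0,0,-0.03,0,85],[0,0,-0.03,0,85],[0,0,-0.03,0,85]]'; python3 look.py d1 burner_c box; python3 - <<'E'
from h import *
import pickle
from bench import r
s=r.sense(); print(shift(s,650,-197,200,-80.5)); 
B=pickle.load(open("d1.pkl","rb"))
for u in B["burner_c"][:2]: print(at_z(B["K"],B["T"],u[0],33))
E
```

```text
time: 22.8
tool_pos: [421.8, -291.1, 196.5]
tcp_rot: [180.0, 0.1, -81.0]
ft_force: [1.0, -0.3, -0.6]
finger_gap: 72.3
time: 23.1
tool_pos: [422.2, -291.6, 227.2]
tcp_rot: [-179.9, 0.0, -81.0]
ft_force: [-0.2, -0.1, -0.9]
finger_gap: 72.8
burner_c [([321, 181], 0.8)]
burner_c_b [([296, 155, 341, 200], 0.56)]
box [([431, 75], 0.17)]
box_b [([222, 118, 409, 241], 0.6)]
(array([-0.0564, -0.2408,  0.0242]), np.float64(-0.5))
[ 417.76265456 -297.51579462   33.        ]
```

```bash
python3 -m jog '[[-0.012,-0.05,0.01,0,85],[-0.024,-0.1,0.024,0,85],[-0.036,-0.15,0.024,0,85],[-0.048,-0.2,0.024,0,85],[-0.0564,-0.241,0.024,0,85],[-0.0564,-0.241,0.024,0,85],[-0.0564,-0.241,0.024,0,85]]'; python3 -m jog '[[0,0,0,0,85],[0,0,0,0,85]]'; python3 look.py e1 cup_c disc; python3 - <<'E'
from h import *
import pickle
from bench import r
s=r.sense(); print(shift(s,652,-197,-2.5,-80.5)); 
B=pickle.load(open("e1.pkl","rb"))
for u in B["cup_c"][:2]: print(at_z(B["K"],B["T"],u[0],29))
E
```

```text
time: 24.05
tool_pos: [650.0, -195.8, 197.1]
tcp_rot: [179.6, 0.4, -80.9]
ft_force: [0.1, 0.4, 0.4]
finger_gap: 72.8
time: 24.25
tool_pos: [648.9, -196.4, 197.0]
tcp_rot: [179.6, 0.4, -80.9]
ft_force: [-0.7, 0.0, -1.0]
finger_gap: 72.7
cup_c [([317, 180], 0.97)]
cup_c_b [([292, 157, 342, 210], 0.83)]
disc []
disc_b [([275, 134, 361, 217], 0.79)]
(array([ 0.0022, -0.0033,  0.2004]), np.float64(-0.4))
[ 649.66790186 -194.97199276   29.        ]
```

```bash
python3 -m jog '[[0.002,-0.003,0.045,0,85],[0.002,-0.003,0.09,0,85],[0.002,-0.003,0.13,0,85],[0.002,-0.003,0.16,0,85],[0.002,-0.003,0.185,0,85],[0.002,-0.003,0.195,0,85],[0.002,-0.003,0.199,0,85],[0.002,-0.003,0.199,0,85]]'; python3 -m jog '[[0,0,0.003,0,85],[0,0,0.003,0,70],[0,0,0.003,0,50],[0,0,0.003,0,50],[0,0,0.003,0,50],[0,0,0.003,0,50]]' 30
```

```text
time: 25.3
tool_pos: [652.2, -197.1, -0.2]
tcp_rot: [179.7, 0.3, -80.9]
ft_force: [-0.2, -0.2, 0.5]
finger_gap: 72.6
time: 25.9
tool_pos: [653.3, -197.6, -1.4]
tcp_rot: [179.9, 0.2, -80.9]
ft_force: [-0.3, 0.9, 5.4]
finger_gap: 53.9
```

```bash
python3 -m jog '[[0,0,-0.02,0,50],[0,0,-0.05,0,50],[0,0,-0.09,0,50],[0,0,-0.13,0,50],[0,0,-0.15,0,50],[0,0,-0.15,0,50],[0,0,-0.15,0,50]]'; python3 - <<'E'
from h import *
from bench import r
s=r.sense(); print(shift(s,393.5,279,150,-80.5)); 
E
```

```text
time: 26.6
tool_pos: [653.7, -198.1, 148.3]
tcp_rot: [179.9, 0.2, -80.9]
ft_force: [0.1, 0.4, -1.5]
finger_gap: 53.7
(array([-0.5122,  0.1818,  0.0008]), np.float64(-0.4))
```

```bash
python3 -m jog '[[-0.02,0.007,0,0,50],[-0.06,0.021,0,0,50],[-0.1,0.035,0,0,50],[-0.14,0.05,0,0,50],[-0.18,0.064,0,0,50],[-0.22,0.078,0,0,50],[-0.26,0.092,0,0,50],[-0.3,0.106,0,0,50]]'; python3 - <<'E'
from h import *
from bench import r
s=r.sense(); print(shift(s,393.5,279,150,-80.5)); 
E
```

```text
time: 27.4
tool_pos: [499.0, 82.6, 147.0]
tcp_rot: [179.6, 0.3, -80.9]
ft_force: [0.4, 0.9, -0.2]
finger_gap: 53.7
(array([-0.2106,  0.0733, -0.0016]), np.float64(-0.4))
```

```bash
python3 -m jog '[[-0.04,0.014,0,0,50],[-0.08,0.028,0,0,50],[-0.12,0.042,0,0,50],[-0.16,0.056,0,0,50],[-0.195,0.068,0,0,50],[-0.21,0.073,0,0,50],[-0.2105,0.073,0,0,50],[-0.2105,0.073,0,0,50]]'; python3 - <<'E'
from h import *
from bench import r
s=r.sense(); print(shift(s,393.5,279,10.5,-80.5)); 
E
```

```text
time: 28.2
tool_pos: [392.8, 278.3, 146.6]
tcp_rot: [179.5, 0.2, -80.9]
ft_force: [0.6, -0.2, -1.1]
finger_gap: 54.0
(array([-1.000e-04, -2.100e-03,  1.361e-01]), np.float64(-0.4))
```

```bash
python3 -m jog '[[0,-0.001,0.04,0,50],[0,-0.001,0.08,0,50],[0,-0.001,0.11,0,50],[0,-0.001,0.125,0,50],[0,-0.001,0.133,0,50],[0,-0.001,0.135,0,50],[0,-0.001,0.135,0,50],[0,-0.001,0.135,0,50]]'; python3 -m jog '[[0,0,0.0015,0,50],[0,0,0.0015,0,50]]';python3 -m jog '[[0,0,0.0015,0,50],[0,0,0.0015,0,50]]'
```

```text
time: 29.0
tool_pos: [393.5, 279.0, 12.8]
tcp_rot: [179.6, 0.2, -80.9]
ft_force: [-0.5, 0.9, -1.3]
finger_gap: 53.6
time: 29.2
tool_pos: [394.2, 279.4, 12.1]
tcp_rot: [179.7, 0.2, -80.9]
ft_force: [-0.0, -0.2, -1.8]
finger_gap: 53.9
time: 29.4
tool_pos: [394.3, 279.5, 10.7]
tcp_rot: [179.7, 0.3, -80.9]
ft_force: [-0.5, 0.4, -0.5]
finger_gap: 53.6
```

```bash
python3 -m jog '[[0,0,0.0015,0,50],[0,0,0.0015,0,50]]';python3 -m jog '[[0,0,0.0015,0,50],[0,0,0.0015,0,50]]'
```

```text
time: 29.6
tool_pos: [394.1, 279.5, 9.0]
tcp_rot: [179.7, 0.2, -80.9]
ft_force: [0.6, 1.0, -1.0]
finger_gap: 53.8
time: 29.8
tool_pos: [394.3, 279.6, 8.5]
tcp_rot: [179.7, 0.2, -80.9]
ft_force: [-5.4, -2.6, 12.3]
finger_gap: 54.0
```

```bash
python3 -m jog '[[0,0,-0.001,0,62],[0,0,-0.001,0,75],[0,0,-0.001,0,85],[0,0,-0.001,0,85],[0,0,-0.05,0,85],[0,0,-0.1,0,85],[0,0,-0.15,0,85],[0,0,-0.19,0,85]]';  python3 -m jog '[[0,0,-0.005,0,60],[0,0,-0.005,0,60],[0,0,-0.005,0,60]]'; python3 look.py f1 cup_c stand; python3 - <<'E'
from h import *
import pickle
from bench import r
s=r.sense(); print(s["tcp_rot"],shift(s,455,13,200,-97.4)); 
B=pickle.load(open("f1.pkl","rb"))
for u in B["cup_c"][:1]: print(at_z(B["K"],B["T"],u[0],39))
for u in B["stand"][:1]: print(at_z(B["K"],B["T"],u[0],0))
E
```

```text
time: 30.6
tool_pos: [395.9, 279.2, 201.6]
tcp_rot: [179.8, 0.3, -80.9]
ft_force: [1.2, 0.9, 0.1]
finger_gap: 72.7
time: 30.9
tool_pos: [395.3, 278.8, 205.0]
tcp_rot: [179.7, 0.2, -80.9]
ft_force: [0.5, -0.3, -1.2]
finger_gap: 51.3
cup_c [([314, 183], 0.68)]
cup_c_b [([291, 159, 338, 215], 0.62)]
stand []
stand_b [([272, 128, 366, 222], 0.74)]
[179.64230164   0.23485593 -80.86995685] (array([ 0.2719, -0.0169,  0.0037]), np.float64(16.5))
[392.17230028 282.52154278  39.        ]
```

```bash
python3 -m jog '[[0.05,-0.003,0.004,3,45],[0.1,-0.006,0.004,6,45],[0.15,-0.009,0.004,10,45],[0.2,-0.0126,0.004,13,45],[0.25,-0.016,0.004,16,45],[0.272,-0.017,0.004,16.5,45],[0.272,-0.017,0.004,16.5,45],[0.272,-0.017,0.004,16.5,45]]'; python3 look.py g1 divider_c; python3 -m jog '[[0,-0.03,0.04,0,45],[0,-0.03,0.06,0,45],[0,-0.03,0.06,0,45],[0,-0.03,0.06,0,45]]'; python3 look.py g2 divider_c;  python3 - <<'E'
from h import *
import pickle
A,B=[pickle.load(open(f+".pkl","rb")) for f in("g1","g2")]
x,e=tri(*[ray(D["K"],D["T"],D["divider_c"][0][0]) for D in(A,B)]);print(x,e)
for D in(A,B): print(at_z(D["K"],D["T"],D["divider_c"][0][0],16))
a=cv2.imread("pics/g2.png")[60:330,110:520];cv2.imwrite("pics/g2c.png",cv2.resize(a,None,fx=1.9,fy=1.9,interpolation=cv2.INTER_CUBIC))
E
```

```text
time: 31.95
tool_pos: [454.7, 12.8, 199.0]
tcp_rot: [179.5, 0.1, -97.5]
ft_force: [1.4, 0.2, -0.2]
finger_gap: 38.5
divider_c [([312, 179], 0.87)]
divider_c_b [([244, 131, 382, 217], 0.87)]
time: 32.5
tool_pos: [483.6, 11.4, 139.4]
tcp_rot: [179.5, 0.1, -97.2]
ft_force: [1.1, -0.9, 1.3]
finger_gap: 38.5
divider_c [([313, 217], 0.62)]
divider_c_b [([235, 160, 397, 260], 0.61)]
[451.68093474  19.9819182    5.55358859] 0.018288593983589854
[454.04518453  19.42898124  16.        ]
[455.58827079  19.31495157  16.        ]
```

View pics/g2c.png

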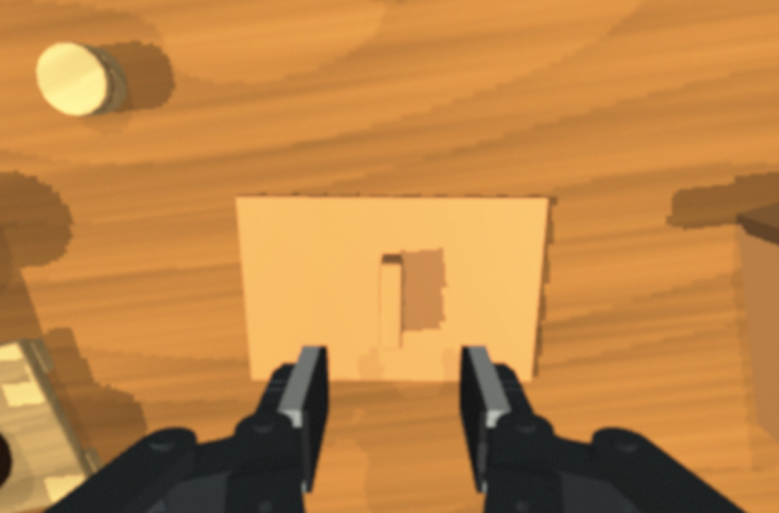

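The board corners in the crop are (236,196), (550,197), (534,380) and (250,380), and the handle top is centred at (391,306), square to the jaws.

```bash
python3 - <<'E'
from h import *
import pickle
from bench import r
B=pickle.load(open("g2.pkl","rb"));f=lambda u,v,z:at_z(B["K"],B["T"],(110+u/1.9,60+v/1.9),z)[:2]
P=np.array([f(*c,5) for c in [(236,196),(550,197),(534,380),(250,380)]]);e=P[1]+P[2]-P[0]-P[3]
print(P.mean(0),np.degrees(np.arctan2(e[1],e[0])),np.linalg.norm(e)/2,np.linalg.norm(P[0]-P[3]))
print(f(391,306,27),f(391,264,27),f(391,348,27))
h=f(391,306,27);m=P.mean(0);yaw=np.degrees(np.arctan2(e[1],e[0]))
c=(h+m)/2;print(c,shift(r.sense(),c[0],c[1],10,yaw))
E
```

```text
[453.5541221   15.89568264] -97.20593183774513 171.97058998652324 112.78839332874904
[454.53707014  16.39648988] [477.9534646   13.41469574] [429.88198142  19.53601673]
[454.04559612  16.14608626] (array([-0.0011,  0.0309,  0.1314]), np.float64(-0.0))
```

```bash
python3 -m jog '[[-0.001,0.02,0.03,0,40],[-0.001,0.031,0.07,0,40],[-0.001,0.031,0.1,0,40],[-0.001,0.031,0.12,0,40],[-0.001,0.031,0.132,0,40],[-0.001,0.031,0.136,0,40],[-0.001,0.031,0.136,0,40],[-0.001,0.031,0.136,0,40]]'; python3 - <<'E'
from h import *
from bench import r
print(shift(r.sense(),454,16,0,-97.2))
E
```

```text
time: 33.45
tool_pos: [455.3, 16.0, 6.9]
tcp_rot: [179.9, 0.2, -97.2]
ft_force: [0.3, -0.3, 0.3]
finger_gap: 34.0
(array([0.0002, 0.0013, 0.0069]), np.float64(-0.0))
```

```bash
python3 -m jog '[[0,0.001,0.003,0,40],[0,0.001,0.006,0,40],[0,0.001,0.0065,0,40],[0,0.001,0.0065,0,40]]';python3 -m jog '[[0,0,0,0,20],[0,0,0,0,12],[0,0,0,0,5],[0,0,0,0,5],[0,0,0,0,5],[0,0,0,0,5]]' 40
```

```text
time: 33.85
tool_pos: [454.2, 16.1, 0.3]
tcp_rot: [179.9, 0.2, -97.2]
ft_force: [0.3, -0.5, 0.4]
finger_gap: 33.9
time: 34.45
tool_pos: [454.3, 16.1, 0.5]
tcp_rot: [179.9, 0.2, -97.2]
ft_force: [-1.0, -0.2, 4.4]
finger_gap: 10.8
```

```bash
python3 -m jog '[[0,0,0,0,3],[0,0,-0.01,0,3],[0,0,-0.03,0,3],[0,0,-0.06,0,3],[0,0,-0.1,0,3],[0,0,-0.14,0,3],[0,0,-0.16,0,3],[0,0,-0.16,0,3]]' 60; python3 look.py i1 divider_c; python3 - <<'E'
from h import *
from bench import r
s=r.sense();print(shift(s,470,-130,160,-89),shift(s,422,-290.5,160,-80.5))
E
```

```text
time: 35.25
tool_pos: [457.0, 15.5, 164.9]
tcp_rot: [-179.7, 0.2, -97.2]
ft_force: [0.8, 0.3, -1.7]
finger_gap: 10.2
divider_c [([316, 255], 0.92), ([95, 275], 0.66)]
divider_c_b [([158, 149, 475, 326], 0.83)]
(array([ 0.1425, -0.0345, -0.0013]), np.float64(-8.2)) (array([ 0.3078, -0.0071, -0.0016]), np.float64(-16.7))
```

View pics/i1.png

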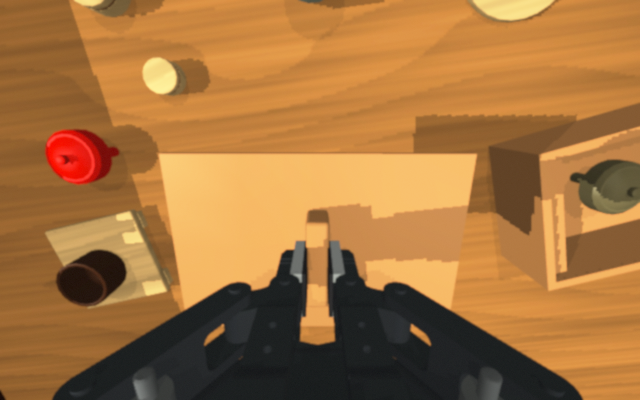

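The board is held level, with its far edge from (161,154) to (476,154). The cup stands upright on the stand and the burner upright in the box.

```bash
python3 - <<'E'
from h import *
import pickle
B=pickle.load(open("i1.pkl","rb"));s=B["s"]
M=R.from_euler('xyz',s["tcp_rot"],degrees=True)
for c in[(161,154),(476,154)]: print(M.inv().apply(at_z(B["K"],B["T"],c,169.5)-s["tool_pos"]).round(1))
E
python3 -m jog '[[0.04,-0.01,0,-2,3],[0.08,-0.02,0,-4,3],[0.12,-0.03,0,-7,3],[0.16,-0.034,0,-9,3],[0.2,-0.03,0,-11,3],[0.24,-0.02,0,-13,3],[0.28,-0.01,0,-16,3],[0.308,-0.007,0,-16.7,3]]'; python3 -m jog '[[0,0,0,0,3],[0,0,0,0,3]]';python3 - <<'E'
from h import *
from bench import r
s=r.sense();print(s["tcp_rot"],shift(s,422,-290.5,100,-80.5))
E
```

```text
[-83.4 -55.1  -4.1]
[ 85.1 -55.2  -4.6]
time: 36.2
tool_pos: [419.3, -291.9, 155.9]
tcp_rot: [179.6, 0.4, -80.5]
ft_force: [0.1, 0.6, -2.1]
finger_gap: 10.4
time: 36.4
tool_pos: [417.8, -291.3, 153.4]
tcp_rot: [179.5, 0.6, -80.6]
ft_force: [0.8, 0.4, -1.5]
finger_gap: 10.3
[179.49341175   0.58276829 -80.62903718] (array([ 0.0004, -0.0048,  0.0534]), np.float64(-0.1))
```

```bash
python3 -m jog '[[0,-0.004,0.03,0,3],[0,-0.005,0.05,0,3],[0,-0.005,0.06,0,3],[0,-0.005,0.06,0,3],[0,-0.005,0.06,0,3]]'; python3 -m jog '[[0,0,0,0,3]]'; python3 - <<'E'
from h import *
from bench import r
s=r.sense();print(s["tcp_rot"],s["tool_pos"],shift(s,422,-290.5,64,-80.5))
p=r.snapshot("wrist");cv2.imwrite("pics/j1.png",p["image"][:,:,::-1]);T=wristT(p,s)
M=R.from_euler('xyz',s["tcp_rot"],degrees=True)
for q in [(-84,-55,-4.4),(85,-55,-4.4)]: print("board",proj(p["K"],T,M.apply(q)+s["tool_pos"]).round())
a=np.radians(9.5);ex=np.array([np.cos(a),np.sin(a)]);ey=np.array([-ex[1],ex[0]])
for i,j in((63,92),(63,-92)): print("box inner rim",proj(p["K"],T,np.append(np.array([422,-290.5])+i*ex+j*ey,76)).round())
E
```

```text
time: 36.9
tool_pos: [422.5, -289.5, 93.8]
tcp_rot: [179.5, 0.6, -80.6]
ft_force: [-0.2, 0.8, -1.3]
finger_gap: 10.4
time: 37.0
tool_pos: [423.3, -289.8, 95.2]
tcp_rot: [179.6, 0.5, -80.6]
ft_force: [0.7, 0.2, -1.1]
finger_gap: 10.2
[179.57606473   0.49389988 -80.55861692] [ 423.31226434 -289.84549066   95.17245427] (array([0.0007, 0.0012, 0.0312]), np.float64(-0.1))
board [160. 154.]
board [476. 154.]
box inner rim [167. 138.]
box inner rim [470. 138.]
```

View pics/j1.png

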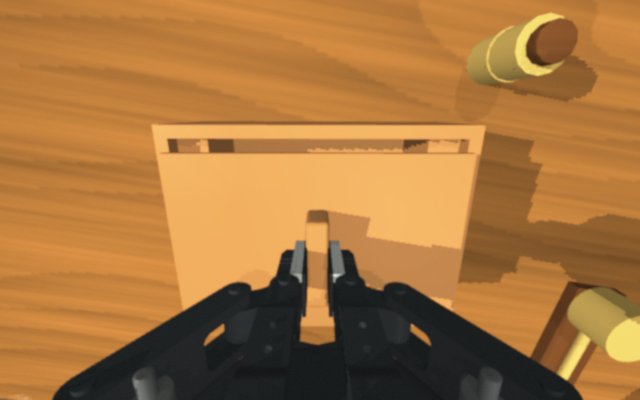

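```bash
python3 -m jog '[[0,0,0.008,0,3],[0,0,0.015,0,3],[0,0,0.02,0,3],[0,0,0.025,0,3],[0,0,0.027,0,3],[0,0,0.027,0,3],[0,0,0.027,0,3]]'; python3 -m jog '[[0,0,0.002,0,3],[0,0,0.002,0,3]]'; python3 -m jog '[[0,0,0.002,0,3],[0,0,0.002,0,3]]'
```

```text
time: 37.75
tool_pos: [423.3, -289.8, 68.4]
tcp_rot: [179.6, 0.5, -80.6]
ft_force: [0.6, 0.1, -1.5]
finger_gap: 10.5
time: 37.95
tool_pos: [423.3, -289.8, 66.4]
tcp_rot: [179.6, 0.5, -80.6]
ft_force: [0.6, 0.5, -0.8]
finger_gap: 10.1
time: 38.15
tool_pos: [423.5, -290.1, 64.7]
tcp_rot: [179.6, 0.4, -80.6]
ft_force: [0.4, 0.2, -0.6]
finger_gap: 10.5
```

```bash
python3 -m jog '[[0,0,0.0015,0,3],[0,0,0.0015,0,3]]'; python3 -m jog '[[0,0,0.001,0,3],[0,0,0.001,0,3]]'
```

```text
time: 38.35
tool_pos: [423.6, -290.1, 64.5]
tcp_rot: [179.6, 0.4, -80.6]
ft_force: [-6.6, 5.1, 12.5]
finger_gap: 10.2
time: 38.55
tool_pos: [423.6, -290.1, 64.5]
tcp_rot: [179.6, 0.4, -80.6]
ft_force: [-3.8, 4.3, 9.6]
finger_gap: 10.6
```

```bash
python3 -m jog '[[0,0,0,0,15],[0,0,0,0,30],[0,0,0,0,35],[0,0,-0.04,0,35],[0,0,-0.08,0,40],[0,0,-0.12,0,60],[0,0,-0.14,0,80],[0,0,-0.14,0,80]]' 30; python3 - <<'E'
from h import *
from bench import r
s=r.sense();print(s["tcp_rot"],shift(s,665,185,190,-80.5))
p=r.snapshot("wrist");cv2.imwrite("pics/k1.png",p["image"][:,:,::-1])
p=r.snapshot("scene");cv2.imwrite("pics/k2.png",p["image"][:,:,::-1])
E
```

```text
time: 39.35
tool_pos: [426.6, -292.6, 208.8]
tcp_rot: [179.9, 0.1, -80.6]
ft_force: [0.7, -0.3, 0.0]
finger_gap: 68.4
[ 1.79889532e+02  1.17777407e-01 -8.05524185e+01] (array([-0.4319, -0.3136,  0.0191]), np.float64(-0.1))
```

View pics/k1.png

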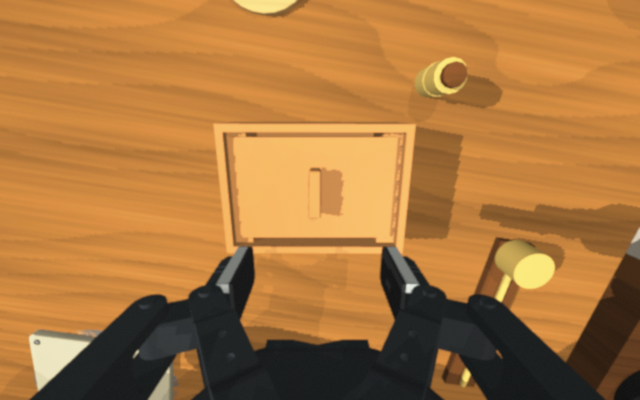

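The divider lies inside the rim with a gap on all sides, and its handle is at (315,193). Next is the caddy.

```bash
python3 -m jog '[[-0.43,-0.31,0.019,0,80],[-0.43,-0.31,0.019,0,80],[-0.43,-0.31,0.019,0,80],[-0.43,-0.31,0.019,0,80],[-0.43,-0.31,0.019,0,80],[-0.43,-0.31,0.019,0,80],[-0.43,-0.31,0.019,0,80],[-0.43,-0.31,0.019,0,80]]'; python3 - <<'E'
from h import *
from bench import r
s=r.sense();print(s["tcp_rot"],shift(s,665,185,190,-80.5))
E
```

```text
time: 40.25
tool_pos: [601.4, 69.3, 188.2]
tcp_rot: [179.4, 0.4, -80.5]
ft_force: [1.4, -0.2, -0.7]
finger_gap: 68.4
[179.43507448   0.43231028 -80.54972238] (array([-0.1037, -0.0818, -0.0018]), np.float64(-0.0))
```

```bash
python3 look.py l1 caddy_c; python3 -m jog '[[-0.04,-0.03,0,0,80],[-0.08,-0.06,0,0,80],[-0.104,-0.082,-0.002,0,80],[-0.104,-0.082,-0.002,0,80],[-0.104,-0.082,-0.002,0,80]]'; python3 -m jog '[[0,0,0,0,80],[0,0,0,0,80]]'; python3 look.py l2 caddy_c
```

```text
caddy_c [([218, 98], 0.94), ([247, 173], 0.86), ([535, 332], 0.59)]
caddy_c_b [([233, 160, 264, 191], 0.95), ([191, 72, 242, 120], 0.73)]
time: 40.9
tool_pos: [663.6, 185.8, 187.2]
tcp_rot: [179.2, 0.4, -80.3]
ft_force: [-0.2, -0.8, -0.1]
finger_gap: 68.3
time: 41.1
tool_pos: [662.9, 183.9, 186.6]
tcp_rot: [179.1, 0.4, -80.4]
ft_force: [-0.2, -0.5, 0.2]
finger_gap: 68.6
caddy_c [([310, 165], 0.79), ([332, 234], 0.64)]
caddy_c_b [([289, 145, 335, 193], 0.88)]
```

View pics/l2.png

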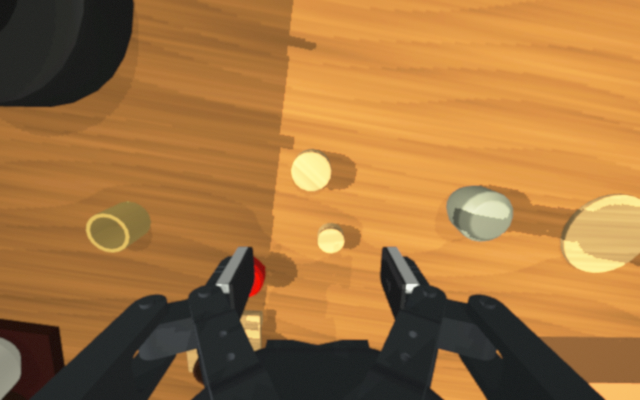

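The larger caddy's top is at (311,172). The smaller one, at (331,240), is clear of the fingers.

```bash
python3 - <<'E'
from h import *
import pickle
from bench import r
A,B=[pickle.load(open(f+".pkl","rb")) for f in("l1","l2")]
x,e=tri(ray(A["K"],A["T"],A["caddy_c"][0][0]),ray(B["K"],B["T"],B["caddy_c"][0][0]));print(x,e)
print(at_z(B["K"],B["T"],(311,171.5),30),at_z(B["K"],B["T"],B["caddy_c"][0][0],15),at_z(A["K"],A["T"],A["caddy_c"][0][0],15))
c=at_z(B["K"],B["T"],(311,171.5),30);print(shift(r.sense(),c[0],c[1],0,-80.5))
E
```

```text
[674.14691204 196.05019658   3.97769356] 1.078700677153085
[673.07660729 193.62650124  30.        ] [677.23619591 195.55839974  15.        ] [673.33543886 192.83335213  15.        ]
(array([-0.0058, -0.0137,  0.1874]), np.float64(0.1))
```

```bash
python3 -m jog '[[-0.006,-0.0145,0.045,0,80],[-0.006,-0.0145,0.09,0,80],[-0.006,-0.0145,0.13,0,80],[-0.006,-0.0145,0.16,0,80],[-0.006,-0.0145,0.18,0,80],[-0.006,-0.0145,0.19,0,80],[-0.006,-0.0145,0.192,0,80],[-0.006,-0.0145,0.192,0,80]]'; python3 - <<'E'
from h import *
from bench import r
s=r.sense();print(s["tcp_rot"],shift(s,674,194,-7.5,-80.5))
E
```

```text
time: 42.05
tool_pos: [674.5, 194.0, -3.5]
tcp_rot: [179.3, 0.4, -80.4]
ft_force: [0.1, -0.5, -0.6]
finger_gap: 68.2
[179.26646374   0.42954392 -80.37207597] (array([-0.0001,  0.0005,  0.004 ]), np.float64(0.1))
```

```bash
python3 -m jog '[[0,0.0005,0.004,0,80],[0,0.0005,0.004,0,80],[0,0.0005,0.004,0,80]]'; python3 -m jog '[[0,0,0,0,60],[0,0,0,0,50],[0,0,0,0,42],[0,0,0,0,42],[0,0,0,0,42],[0,0,0,0,42]]' 25; python3 -m jog '[[0,0,-0.01,0,42],[0,0,-0.03,0,42],[0,0,-0.07,0,42],[0,0,-0.11,0,42],[0,0,-0.15,0,42],[0,0,-0.18,0,42],[0,0,-0.18,0,42],[0,0,-0.18,0,42]]';python3 - <<'E'
from h import *
from bench import r
s=r.sense();print(s["tcp_rot"],shift(s,530,-50,180,-30),shift(s,416.5,-247.7,180,9.5))
E
```

```text
time: 42.35
tool_pos: [674.6, 194.1, -6.5]
tcp_rot: [179.3, 0.4, -80.4]
ft_force: [0.2, -0.2, -0.6]
finger_gap: 68.3
time: 42.95
tool_pos: [675.1, 194.2, -5.7]
tcp_rot: [179.4, 0.4, -80.4]
ft_force: [-1.5, 0.2, 5.1]
finger_gap: 45.1
time: 43.75
tool_pos: [677.7, 193.2, 175.6]
tcp_rot: [179.5, 0.4, -80.4]
ft_force: [-0.1, -0.0, -1.0]
finger_gap: 45.0
[179.53015665   0.43964523 -80.371007  ] (array([ 0.2151,  0.1864, -0.0045]), np.float64(-50.4)) (array([ 0.391 ,  0.3313, -0.0046]), np.float64(-89.9))
```

```bash
python3 -m jog '[[0.03,0.025,-0.004,-6,42],[0.06,0.05,-0.004,-13,42],[0.09,0.076,-0.004,-20,42],[0.12,0.1,-0.004,-27,42],[0.15,0.127,-0.004,-34,42],[0.18,0.153,-0.004,-41,42],[0.21,0.18,-0.004,-48,42],[0.235,0.2,-0.004,-54,42]]';python3 - <<'E'
from h import *
from bench import r
s=r.sense();print(s["tcp_rot"],shift(s,416.5,-247.7,170,9.5))
E
```

```text
time: 44.55
tool_pos: [517.1, -73.1, 177.1]
tcp_rot: [-180.0, 0.9, -26.1]
ft_force: [0.9, 0.3, -0.2]
finger_gap: 44.8
[-179.98879025    0.86830771  -26.11072271] (array([-0.0134,  0.2011,  0.0073]), np.float64(-35.6))
```

```bash
python3 -m jog '[[-0.002,0.035,0.007,-6,42],[-0.004,0.07,0.007,-12,42],[-0.007,0.105,0.007,-18,42],[-0.009,0.14,0.007,-25,42],[-0.011,0.17,0.007,-31,42],[-0.0135,0.2,0.007,-35.6,42],[-0.0135,0.2,0.007,-35.6,42],[-0.0135,0.2,0.007,-35.6,42]]'; python3 -m jog '[[0,0,0,0,42],[0,0,0,0,42]]'; python3 look.py m1 caddy_c divider_c; python3 - <<'E'
from h import *
from bench import r
s=r.sense();print(s["tcp_rot"],s["tool_pos"],shift(s,416.5,-247.7,70,9.5))
E
```

```text
time: 45.35
tool_pos: [415.7, -246.4, 168.6]
tcp_rot: [-179.3, 0.8, 9.3]
ft_force: [0.6, 0.5, -1.0]
finger_gap: 45.2
time: 45.55
tool_pos: [415.7, -245.2, 167.6]
tcp_rot: [-179.3, 0.9, 9.4]
ft_force: [0.1, -0.0, 0.4]
finger_gap: 45.4
caddy_c [([316, 261], 0.9)]
caddy_c_b [([272, 215, 365, 314], 0.55)]
divider_c []
divider_c_b [([260, 156, 378, 316], 0.96)]
[-179.34817443    0.8068259     9.36878545] [ 415.98133917 -245.9882943   168.5850653 ] (array([0.0016, 0.0029, 0.0985]), np.float64(-0.1))
```

View pics/m1.png

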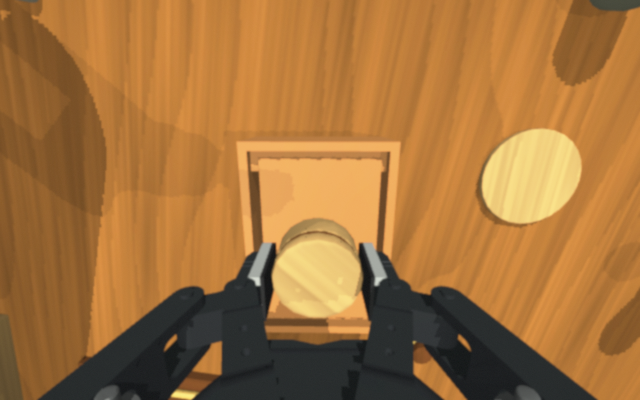

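The caddy hangs over the near half of the divider, central between the side walls (315, 230–315). I'll lower it.

```bash
python3 -m jog '[[0.0015,0.003,0.03,0,42],[0.0015,0.003,0.06,0,42],[0.0015,0.003,0.08,0,42],[0.0015,0.003,0.092,0,42],[0.0015,0.003,0.098,0,42],[0.0015,0.003,0.098,0,42],[0.0015,0.003,0.098,0,42]]'; python3 -m jog '[[0,0,0,0,42]]'; python3 - <<'E'
from h import *
from bench import r
s=r.sense();print(s["tcp_rot"],s["tool_pos"],shift(s,416.5,-247.7,66,9.5))
E
```

```text
time: 46.5
tool_pos: [417.1, -248.3, 71.7]
tcp_rot: [-179.4, 0.7, 9.4]
ft_force: [-0.2, 0.0, 0.1]
finger_gap: 45.2
time: 46.6
tool_pos: [417.9, -248.8, 72.9]
tcp_rot: [-179.5, 0.7, 9.4]
ft_force: [0.4, 0.6, 0.3]
finger_gap: 45.3
[-179.49518372    0.66413379    9.36862679] [ 417.86485885 -248.84874117   72.86019451] (array([-0.0011, -0.0013,  0.0069]), np.float64(-0.1))
```

```bash
python3 -m jog '[[-0.001,-0.0015,0.003,0,42],[-0.001,-0.0015,0.006,0,42],[-0.001,-0.0015,0.007,0,42],[-0.001,-0.0015,0.007,0,42]]'; python3 -m jog '[[0,0,0.0015,0,42],[0,0,0.0015,0,42]]'; python3 -m jog '[[0,0,0.0015,0,42],[0,0,0.0015,0,42]]'
```

```text
time: 47.0
tool_pos: [416.3, -247.3, 65.6]
tcp_rot: [-179.5, 0.7, 9.4]
ft_force: [0.5, 0.3, -0.7]
finger_gap: 45.4
time: 47.2
tool_pos: [416.2, -247.2, 63.8]
tcp_rot: [-179.5, 0.7, 9.4]
ft_force: [-0.1, -0.5, -0.1]
finger_gap: 45.1
time: 47.4
tool_pos: [416.3, -247.1, 63.3]
tcp_rot: [-179.4, 0.7, 9.4]
ft_force: [-4.7, 3.6, 11.4]
finger_gap: 45.4
```

Contact came at the expected height (63.3). I'll release to about 64 mm and rise.

```bash
python3 -m jog '[[0,0,-0.0005,0,58],[0,0,-0.0005,0,68],[0,0,-0.0005,0,72],[0,0,-0.0005,0,72],[0,0,-0.03,0,72],[0,0,-0.07,0,72],[0,0,-0.12,0,72],[0,0,-0.17,0,72]]'; python3 -m jog '[[0,0.05,-0.04,0,72],[0,0.09,-0.04,0,72],[0,0.09,-0.04,0,72],[0,0.09,-0.04,0,72],[0,0.09,-0.04,0,72]]'; python3 - <<'E'
from h import *
from bench import r
s=r.sense();print(s["time"],s["tool_pos"])
w=r.snapshot("wrist")["image"][:,:,::-1];cv2.imwrite("pics/n_w.png",w)
p=r.snapshot("scene")["image"][90:310,150:530,::-1];cv2.imwrite("pics/n_s.png",p)
a=cv2.resize(w[60:330,140:500],(480,360),interpolation=cv2.INTER_CUBIC); b=cv2.resize(p,(480,278)); 
t=r.snapshot("top"); tt=cv2.resize(t["image"][90:310,190:470,::-1],(320,251)); 
c=np.zeros((600,800,3),np.uint8); c[:322,:480]=a[:322]; c[322:600,:480]=b; c[:251,480:]=tt
cv2.imwrite("pics/n.png",c)
E
```

```text
time: 48.2
tool_pos: [418.0, -248.0, 234.5]
tcp_rot: [-179.4, 0.8, 9.4]
ft_force: [1.6, -0.5, -0.0]
finger_gap: 61.6
time: 48.7
tool_pos: [432.9, -336.3, 272.7]
tcp_rot: [-179.3, 0.8, 9.4]
ft_force: [0.2, 0.0, -0.1]
finger_gap: 61.7
48.7 [ 432.93708831 -336.33648833  272.67236018]
```

View pics/n.png

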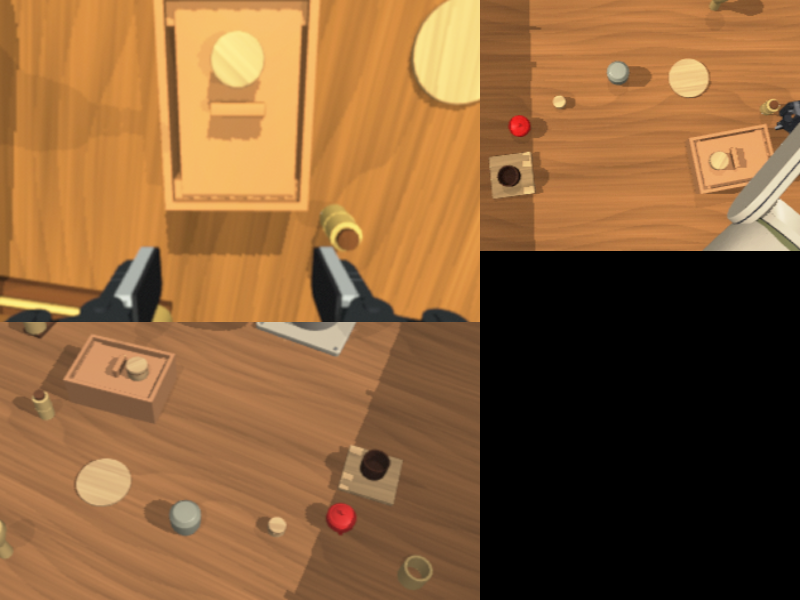

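The final view shows the caddy standing flat on the divider at (238,58), beside the handle at (237,109). The cup is upright on the stand, the disc is empty, and the bystanders haven't moved.

```bash
python3 -c "
from bench import r
print(r.hand_in())"
```

```text
the job is handed in; nothing more can be done
None
```

The job is done and handed in at about 49 s of the 128 s allowed. I parked the cup on the disc, moved the burner from the stand to the middle of the box, then moved the cup from the disc to the middle of the stand. After that I laid the divider on its two ledges over the burner and stood the larger caddy on it beside the handle.

- **Last checks:** Wrist, scene and top pictures show the divider level with a gap on all sides, and the caddy flat beside the handle. The cup is upright on the stand, the disc is empty, and the other things on the shelf are where they were. The burner was last seen upright in the box just before the divider covered it. Each thing met its surface within about 2 mm of the height I expected, at under 15 N.
- **Fingertip length:** The real fingertips stand about 30–40 mm farther back than the tool frame says. My first attempt on the cup closed on air above its rim and moved nothing. I then felt for the stand's top with open fingers at about 27 N to calibrate, and every later grip held.
- **Position readings:** The networks were a few millimetres off in places. One reading put the burner about 8 mm from where I placed it in the box, but the tool pose at release was within 1 mm of the box middle. The tool tilted by up to about 1°, with no visible effect.

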